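# File the copied hard drives in the drive rack

## Robot

A 7-joint arm with a two-finger parallel gripper is mounted at the origin on the work surface. World frame = base frame: x ahead of the robot, y to its left, z up, the work surface at z = 0. Lengths are in m, angles in rad, forces in N, time in s.
With the tool pointing down it reaches from about 0.4 to 0.9 m from the base axis. Payload 5.5 kg.
Tool frame: the origin (TCP) lies midway between the tips of the shut fingers; the grasp point (between the pads) lies 19 mm behind it; z points along the fingers, y is the line along which they close (so a half turn about z gives the same grasp; the last joint's range is limited). The gripper opens to 85 mm and grips with 20 to 120 N. Pads are 22 mm wide; open, the fingers measure 114 mm over their backs; the gripper's body (76 mm by 85 mm) begins 54 mm behind the grasp point. The pads swing forward as they close: fully open they stand 13 mm farther back than shut.
Start: joints at [-0.932, 0.501, -0.427, 1.55, 0.221, 1.138, -0.21], TCP at [0.239, 0.605, 0.193] pointing down, gripper open.
Joint ranges: [-2.88, 2.88], [-0.31, 2.03], [-1.54, 1.56], [0.2, 2.42], [-1.41, 4.55], [0.19, 2.02], [-2.57, 2.57]. Speed limits (rad/s): [2.57, 2.57, 3.14, 3.14, 3.14, 3.14, 3.14].

## Interface

Orientations are given as a rotation vector (axis times angle).
In Python, from rig import env gives the robot as it stands.
- The arm moves only by the tool drive_tool, never from a script. Its argument "plan" is text: rows parted by semicolons, each of 7 numbers parted by spaces: the closure, from -1 (fully open) to 1 (shut), then the shift along the tool's x, y, z in mm, then the turn, a rotation vector about the tool's x, y, z in rad. A call has 1 to 10 rows; each row is the pose to reach, as a shift and turn from the pose commanded when the call began, along the tool's axes at that moment; what a row does not reach only later rows make up. A row lasts 1/10 s, in which the tool goes at most 50 mm and 8.59 degrees, less where a joint would pass 70% of its speed; a pose out of reach is approached as far as the arm can. A call with a gripper value outside its range is refused whole. The fingers move at their own pace and stop on an object; the grip force is fixed at half the most. Time passes only in rows, so rows that repeat a pose let the fingers close. It gives the time, the measured TCP pose, the force and the opening at its end, in the units of the state.
- env.sense(): the state, without advancing time (a new reading comes with each control period).
- env.read_camera(name): name is "scene" or "top"; returns a dict with "image" (420x560x3 uint8, blue, green, red), "fx", "fy", "cx", "cy" (pixels), "extrinsics" (4x4, takes a point from world to camera coordinates). Camera axes: x right, y up, looking along -z (the intrinsics and any distortion apply to the point x, -y, -z); pixel columns grow to the right and rows downward; lengths in m; the calibration is good to about 2 mm. A picture is of the moment at which its call begins. There is no depth.
- env.job_done(): hands the job in, once; it reports no verdict.
The state is a dict: "clock": time; "q": joint angles; "joint_velocities": joint speeds; "joint_torque": joint torques, N m; "tcp_pos": TCP position; "eef_rot": TCP orientation; "ft_force": force on the tool from outside, world axes, zero at the start; "ft_torque": the same for the moment, N m; "gripper_width": finger opening in m.
Only numpy, scipy, OpenCV 4.12 (cv2) and the standard library are available. Lean on these libraries where they do the work, as an engineer would, in place of code of your own. Each camera call takes 0.05 s, during which the arm holds its last target. There are 200 camera calls.

## Task

The copies of the microscope pictures are finished: take the three hard drives out of their docks and file them upright in the rack, each in the empty holder whose slot matches its thickness. Lower each one gently until it rests fully on the slot's floor, centred along the slot, and do not drop or topple any. Leave the drives already filed, the bottle and the mouse where they are.

Things in the scene. Friction and masses are not known exactly. Their poses are not given: they have to be found in the camera images.
- thick_mid (a point): its centre, half-way up, 73.5 mm above its foot. A 3.5-inch hard drive, aluminium with a white paper label on one face and a green circuit board on the other, standing on its short edge in a dock: 101.6 mm wide (its x), 26.1 mm thick (its y), 147 mm high (its z, up), about 620 g; it stands upright (within 0.08 rad) with its bottom 30 mm inside the dock, and lifts straight out freely. Pinch it across its thickness, from above
- medium_mid (a point): its centre, half-way up, 50 mm above its foot. A thicker 2.5-inch hard drive, aluminium with a white paper label on one face and a green circuit board on the other, standing on its short edge in a dock: 69.9 mm wide (its x), 15 mm thick (its y), 100 mm high (its z, up), about 220 g; it stands upright (within 0.08 rad) with its bottom 30 mm inside the dock, and lifts straight out freely. Pinch it across its thickness, from above
- thin_mid (a point): its centre, half-way up, 50 mm above its foot. A thinner 2.5-inch hard drive, aluminium with a white paper label on one face and a green circuit board on the other, standing on its short edge in a dock: 69.9 mm wide (its x), 9.5 mm thick (its y), 100 mm high (its z, up), about 120 g; it stands upright (within 0.08 rad) with its bottom 30 mm inside the dock, and lifts straight out freely. Pinch it across its thickness, from above
- slot_thick_floor (a point): centre of the slot's floor in the EMPTY holder for the 26.1 mm drive: x along the slot, y across it, z up. White walls 5 mm thick stand 40 mm above this floor, 28.5 mm apart; slot 110 mm long, open at both ends; above the walls, 8 mm high lips flare out 35 degrees. Outside the walls a grey block, 54 mm wide overall, up to 22 mm above this floor. This floor is 12 mm above the desk
- slot_medium_floor (a point): centre of the slot's floor in the EMPTY holder for the 15 mm drive: x along the slot, y across it, z up. White walls 5 mm thick stand 40 mm above this floor, 17.2 mm apart; slot 110 mm long, open at both ends; above the walls, 8 mm high lips flare out 35 degrees. Outside the walls a grey block, 54 mm wide overall, up to 22 mm above this floor. This floor is 42 mm above the desk
- slot_thin_floor (a point): centre of the slot's floor in the EMPTY holder for the 9.5 mm drive: x along the slot, y across it, z up. White walls 5 mm thick stand 40 mm above this floor, 11.7 mm apart; slot 110 mm long, open at both ends; above the walls, 8 mm high lips flare out 35 degrees. Outside the walls a grey block, 54 mm wide overall, up to 22 mm above this floor. This floor is 42 mm above the desk
- dock_thick: black top-loading drive dock, 132 (x) x 86 (y) x 52 mm high, fixed to the desk, with a slot open at its top, floor of the slot 22 mm above the desk and 30 mm below the dock's top; origin at the centre of its underside, on the desk; its x runs along the slot. It holds the 26.1 mm thick drive (its slot is 104.5 x 28.5 mm) and the three docks change places from start to start
- dock_medium: black top-loading drive dock, 132 (x) x 86 (y) x 52 mm high, fixed to the desk, with a slot open at its top, floor of the slot 22 mm above the desk and 30 mm below the dock's top; origin at the centre of its underside, on the desk; its x runs along the slot. It holds the 15 mm thick drive (its slot is 72.5 x 17.2 mm) and the three docks change places from start to start
- dock_thin: black top-loading drive dock, 132 (x) x 86 (y) x 52 mm high, fixed to the desk, with a slot open at its top, floor of the slot 22 mm above the desk and 30 mm below the dock's top; origin at the centre of its underside, on the desk; its x runs along the slot. It holds the 9.5 mm thick drive (its slot is 72.5 x 11.7 mm) and the three docks change places from start to start
- rack: the drive rack, fixed: a dark steel tray 126 (x) x 318 (y) x 8 mm with five slotted holders 60 mm apart along its y (at -120, -60, 0, 60, 120 mm), in an order that changes, slots along its x: two for 26.1 mm drives, two for 15 mm, one for 9.5 mm; one thick and one medium holder are full. Origin at the centre of its underside. Rack and docks stand on opposite sides and swap sides from start to start
- filed_thick_mid (a point): its centre, half-way up. A dark grey 3.5-inch drive, 101.6 x 26.1 x 147 mm (wide x thick x high), already filed in another white holder of the rack, its foot 12 mm and its top 159 mm above the desk; a drive like this fills one holder. Leave it
- filed_medium_mid (a point): its centre, half-way up. A dark grey 2.5-inch drive, 69.9 x 15 x 100 mm (wide x thick x high), already filed in another white holder of the rack, its foot 42 mm and its top 142 mm above the desk; a drive like this fills one holder. Leave it
- cleaner_mid (a point): centre, half-way up, of a white bottle of lens cleaner with a blue cap, 48 mm in diameter and 155 mm tall, standing loose between the docks and the rack. Leave it standing
- mouse_mid (a point): middle of a black upright computer mouse, about 115 x 66 x 60 mm, lying loose on the far side of the desk. Leave it
There are look-alikes about, which are no part of the job. Leave any yellow look-alike of the part that bears thick_mid alone.

How it is judged:
By the outcome, as a careful person would: the job done as asked, in the order asked, and still so for the second after the job is handed in, with the robot touching nothing.
It also fails if it takes over 69 s, if anything falls off the work surface, if the arm or the gripper's body presses on something with over 40 N, if the wrist force passes 120 N, or if a joint passes its speed limit or range.

## Working session

There is one attempt and no reset: what is moved stays moved. The work goes in short steps, Python scripts to look and compute and a tool call to move; the robot and the scene stay as the last step left them, time stands still between calls to the robot, and variables do not carry over. Pictures are saved under pics/ and viewed, on a budget of 10 in all, crops included, one or two more only if the job needs it, and the job is handed in when it is done.

Besides the shell and the picture viewer there is one more tool, called after "Emit:" in YAML: its name, and indented under it one key for each argument. drive_tool: Moves the arm, as the interface text tells. Its arguments: {"type":"object","properties":{"plan":{"type":"string"}},"required":["plan"]}

```bash
ls; mkdir -p pics; python3 - <<'E'
from rig import env
import cv2, numpy as np, pickle
d={}
for n in("scene","top"):
    c=env.read_camera(n); d[n]=c; cv2.imwrite(f"pics/{n}0.png",c["image"])
    print(n,c["fx"],c["fy"],c["cx"],c["cy"],[k for k in c]); print(np.round(c["extrinsics"],3))
pickle.dump(d,open("cam0.pkl","wb"))
s=env.sense(); print(s["clock"],s["tcp_pos"],s["eef_rot"],s["gripper_width"],s["ft_force"])
E
```

```text
pics
scene 487.70041954667755 487.70041954667755 278.02037860780615 199.38731543515203 ['image', 'fx', 'fy', 'cx', 'cy', 'extrinsics']
[[-6.160e-01  7.880e-01 -1.000e-03  3.990e-01]
 [-5.280e-01 -4.110e-01  7.430e-01  2.790e-01]
 [ 5.850e-01  4.580e-01  6.690e-01 -1.687e+00]
 [ 0.000e+00  0.000e+00  0.000e+00  1.000e+00]]
top 512.5029935874146 512.5029935874146 278.7460112460058 206.38351662687685 ['image', 'fx', 'fy', 'cx', 'cy', 'extrinsics']
[[-0.008 -1.     0.021 -0.002]
 [ 0.999 -0.007  0.054 -0.633]
 [-0.054  0.021  0.998 -1.232]
 [ 0.     0.     0.     1.   ]]
0.1 [0.23832996 0.60399768 0.19177007] [-5.86644510e-01 -3.08591172e+00  2.65211814e-03] 0.08572263584336028 [ 0.12632538 -0.01239883  0.16243274]
```

View pics/scene0.png

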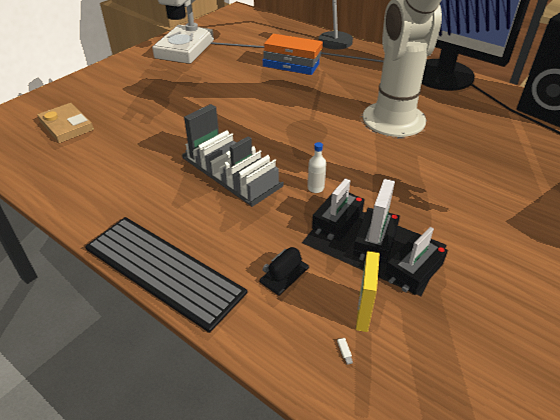

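View pics/top0.png

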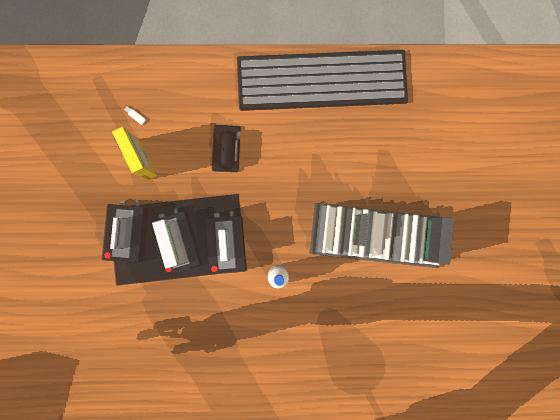

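The scene view shows docks at (340,205), (380,225) and (425,255), the yellow look-alike at (368,290), the rack at (233,165) and the bottle at (317,170). The top view shows the docks at (122,235), (170,243) and (224,243), and the rack at (380,235). Next I'll make a close crop of both.

```bash
python3 - <<'E'
import cv2,numpy as np,pickle
d=pickle.load(open("cam0.pkl","rb"))
t=d["top"]["image"];s=d["scene"]["image"]
def crop(im,u0,v0,w,h,k):
    c=cv2.resize(im[v0:v0+h,u0:u0+w],None,fx=k,fy=k,interpolation=cv2.INTER_CUBIC)
    for i in range(0,w,20): cv2.putText(c,str(u0+i),(i*k,8),0,.3,(255,0,255),1);cv2.line(c,(i*k,10),(i*k,14),(255,0,255),1)
    for i in range(0,h,20): cv2.putText(c,str(v0+i),(0,i*k+4),0,.3,(255,0,255),1)
    return c
a=np.hstack([crop(t,100,190,160,100,5)]);b=crop(t,302,195,160,80,5)
cv2.imwrite("pics/topcrop.png",np.vstack([a,b])[:, :800][:900]); print(a.shape,b.shape)
A=np.vstack([cv2.resize(a,(640,400)),cv2.resize(b,(640,320))]); 
A=np.vstack([crop(t,100,192,160,75+15,4)[:, :],crop(t,300,197,160,76-16,4)]) 
cv2.imwrite("pics/topcrop.png",np.vstack([crop(t,98,194,160,84,4),crop(t,303,201,160,66,4)]))
cv2.imwrite("pics/scenecrop.png",np.hstack([crop(s,182,100,104,104,4),crop(s,300,176,150,120,4)[:416,:]][:1]+[crop(s,304,176,150,120,4)[:416,:384]]) if 0 else np.vstack([crop(s,178,102,150,100,3),np.zeros((1,450,3),np.uint8),crop(s,302,174,150,99,3)]))
E
```

```text
(500, 800, 3) (400, 800, 3)
```

View pics/topcrop.png

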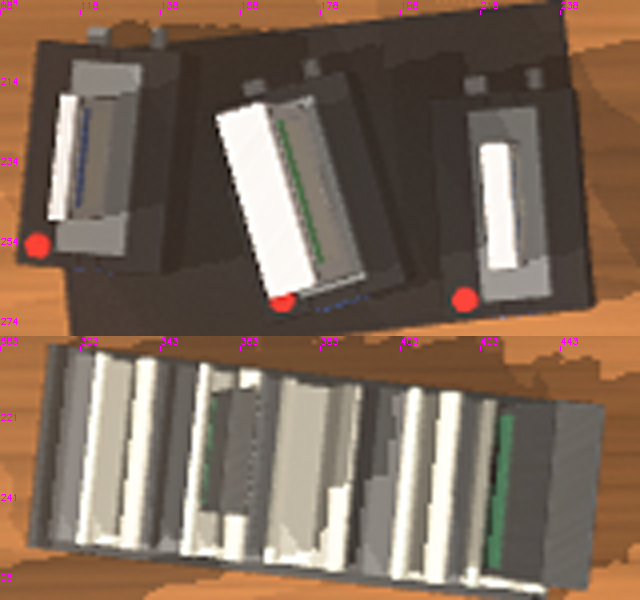

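View pics/scenecrop.png

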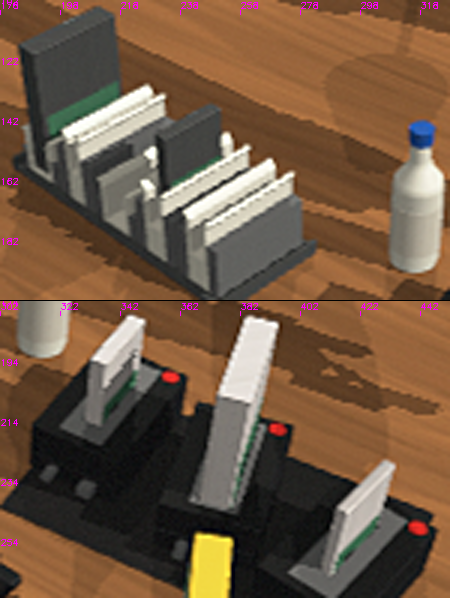

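Order of the docks in the top view is thin (113,233), thick (164,240), medium (222,238). The rack holders are, from the left, medium empty (327), medium filled (357), thick empty (380), thin empty (411) and thick filled (430). Possible mix-ups:
- The yellow block at (130,150) is a look-alike of the thick drive.
- The dark drives at (357,230) and (430,235) are already filed.
- The white bottle is at (278,277).
- The white stick is at (135,115).

My picks are the three white-topped drives in the docks.

```bash
cat > h.py <<'E'
import cv2,numpy as np,pickle
def ray(c,uv,z):
    E=np.array(c["extrinsics"]);R=E[:3,:3];t=E[:3,3]
    uv=np.atleast_2d(uv).astype(float)
    d=np.c_[(uv[:,0]-c["cx"])/c["fx"],-(uv[:,1]-c["cy"])/c["fy"],-np.ones(len(uv))]@R
    o=-R.T@t
    return o+d*((z-o[2])/d[:,2])[:,None]
def proj(c,p):
    E=np.array(c["extrinsics"]);q=np.atleast_2d(p)@E[:3,:3].T+E[:3,3]
    return np.c_[c["cx"]+c["fx"]*q[:,0]/-q[:,2],c["cy"]-c["fy"]*q[:,1]/-q[:,2]]
K=6
def rects(c,roi,thr,z,amin=20):
    u,v,w,h=roi; im=c["image"][v:v+h,u:u+w]
    g=cv2.resize(im.min(2),None,fx=K,fy=K,interpolation=cv2.INTER_CUBIC)
    n,cs=None,cv2.findContours((g>thr).astype(np.uint8),cv2.RETR_EXTERNAL,cv2.CHAIN_APPROX_NONE)[0]
    out=[]
    for k in cs:
        if cv2.contourArea(k)<amin*K*K: continue
        uv=(k[:,0]+.5)/K-.5+[u,v]
        P=ray(c,uv,z)[:,:2].astype(np.float32)*1000
        (cx,cy),(a,b),an=cv2.minAreaRect(P)
        if a<b: a,b,an=b,a,an+90
        an=(an+90)%180-90
        out.append((cx,cy,a,b,an,uv.mean(0).round(1)))
    return out
E
python3 - <<'E'
from h import *
d=pickle.load(open("cam0.pkl","rb"));t=d["top"]
for n,roi,z in(("thin",(104,208,22,50),.122),("thick",(146,210,36,62),.169),("med",(212,222,22,46),.122)):
  for thr in(150,180):
    for r in rects(t,roi,thr,z): print(n,thr,np.round(r[:5],1),r[5])
for thr in(150,185):
  for r in rects(t,(308,200,150,70),thr,.09): print("rack",thr,np.round(r[:5],1),r[5])
g=t["image"].min(2)
for v in(222,236,250): print(v,"u310:",*g[v,310:430])
E
```

```text
thin 150 [570.9 361.8  69.8   9.8  -5.2] [113.3 232.9]
thin 180 [570.7 361.9  69.1   8.8  -5.2] [113.2 233. ]
thick 150 [546.7 240.1 103.1  27.2  16.5] [164.1 243.6]
thick 180 [547.1 240.4 101.7  26.2  16.4] [164.  243.5]
med 150 [541.5 121.3  71.6  17.4   3.5] [222.2 245.6]
med 180 [541.9 121.5  69.6  15.9   3.9] [222.2 245.3]
rack 150 [ 497.  -347.    48.3   16.8   66.8] [427.1 261.9]
rack 150 [ 554.2 -304.1  111.1   33.8   -6.6] [408.6 238.7]
rack 150 [ 559.9 -239.8  106.6   46.5   -8.2] [382.  236.7]
rack 150 [ 616.2 -204.1   11.9   10.7   89. ] [365.  211.2]
rack 150 [ 568.3 -186.9  110.8   38.7   -7.1] [354.1 237.1]
rack 150 [ 575.2 -127.3  110.7   41.    -5.9] [332.6 229.9]
rack 185 [ 496.8 -347.2   47.2   11.3   73.2] [427.4 262.2]
rack 185 [ 532.9 -235.    50.7   45.4   -6.3] [380.9 251. ]
rack 185 [ 554.3 -303.9  110.2   31.1   -6.6] [408.5 239.1]
rack 185 [ 568.6 -185.7  110.    35.5   -6.6] [353.5 238.1]
rack 185 [ 574.7 -131.1  108.9   25.6   -6.6] [335.7 232.8]
rack 185 [ 576.7 -111.9  109.5    7.1   -7.1] [325.4 228.9]
222 u310: 69 69 63 85 93 70 62 60 101 108 122 132 
[... 602 characters left out ...]
3 106 96 93 93 137 159 168 167 167 166 166 166 166 166 167 156 117 105 105 116 133 134 144 182 107 57 60 65 70 122 132 131 130 129 125 139 221 255 232 177 130 105 103 97 206 244 245 248 211 136 93 87 87 88 100 142 148 142 71 23 73 80 80
250 u310: 86 101 80 72 65 100 107 133 147 148 146 131 207 255 211 161 183 192 203 187 178 151 116 202 242 245 240 208 130 107 91 67 59 100 113 108 95 88 129 255 231 172 184 172 166 169 156 116 96 203 244 245 240 209 143 110 98 93 92 107 151 166 167 185 195 174 165 165 166 166 168 132 101 195 210 235 244 246 236 159 76 57 57 100 122 128 128 128 128 126 123 172 251 255 217 153 115 103 103 96 220 246 246 248 218 140 105 94 88 93 111 143 146 123 68 47 74 81 85 78
```

```bash
cat >> h.py <<'E'
from scipy.spatial.transform import Rotation as Ro
def go(s,x,y,z,drv):
    """shift/turn in tool axes to TCP (x,y,z m) with the drive's x heading drv deg (tool y across it), tool straight down"""
    R=Ro.from_rotvec(s["eef_rot"]); best=None
    for k in(0,180):
        a=np.radians(drv+90+k); Y=np.array([np.cos(a),np.sin(a),0]);Z=np.array([0,0,-1.]);X=np.cross(Y,Z)
        r=(R.inv()*Ro.from_matrix(np.c_[X,Y,Z])).as_rotvec()
        if best is None or np.linalg.norm(r)<np.linalg.norm(best): best=r
    sh=R.inv().apply(np.array([x,y,z])-s["tcp_pos"])*1000
    print("shift",sh.round(1),"turn",best.round(3),"deg",np.degrees(np.linalg.norm(best)).round(1),"| t",round(s["clock"],2),"q",np.round(s["q"],2),"F",np.round(s["ft_force"],1),"w",round(s["gripper_width"]*1000,1))
E
python3 - <<'E'
from h import *
from rig import env
d=pickle.load(open("cam0.pkl","rb"));t=d["top"]
g=cv2.GaussianBlur(t["image"].min(2).astype(float),(0,0),.6)
gx=np.gradient(g,axis=1)
def edge(seeds,sgn,z):
    # seeds: approx column at row 222 and 250
    P=[]
    for v in range(217,256):
        u0=seeds[0]+(seeds[1]-seeds[0])*(v-222)/28
        us=np.arange(int(round(u0))-2,int(round(u0))+3); w=np.clip(sgn*gx[v,us],0,None)
        if w.max()>8: P.append(((us*w).sum()/w.sum(),v))
    X=ray(t,P,z)[:,:2]*1000
    vx,vy,x0,y0=cv2.fitLine(X.astype(np.float32),cv2.DIST_HUBER,0,.01,.01).ravel()
    res=np.abs((X-[x0,y0])@[-vy,vx]); 
    return len(P),np.degrees(np.arctan(vy/vx)),y0+vy/vx*(565-x0),np.median(res)
for n,L,Rr,z in(("med",(324.7,321.8),(340.5,337.7),.09),("thick",(372.5,369.8),(391.5,389),.06),("thin",(403.7,400.8),(417,415),.09)):
    a=edge(L,1,z);b=edge(Rr,-1,z); print(n,np.round(a,2),np.round(b,2),"mid y at x565",round((a[2]+b[2])/2,1),"w",round((a[2]-b[2])*np.cos(.115),1))
print("bottle",ray(t,[(279,282)],.155)[0].round(3))
go(env.sense(),.547,.240,.30,16.4)
E
```

```text
med [  37.     -6.74 -107.4     0.17] [  38.     -6.11 -143.58    0.21] mid y at x565 -125.5 w 35.9
thick [ 3.9000e+01 -6.6600e+00 -2.2355e+02  1.0000e-01] [  39.     -7.83 -270.14    0.3 ] mid y at x565 -246.8 w 46.3
thin [ 3.9000e+01 -6.2500e+00 -2.8964e+02  1.7000e-01] [ 3.9000e+01 -5.9400e+00 -3.2087e+02  1.3000e-01] mid y at x565 -305.3 w 31.0
bottle [ 0.462 -0.003  0.155]
shift [-420.7 -225.5 -107.9] turn [-0.002 -0.001 -0.662] deg 37.9 | t 0.1 q [-0.93  0.5  -0.43  1.55  0.22  1.14 -0.21] F [ 0.1 -0.   0.2] w 85.7
```

Emit:
drive_tool:
  plan: "-1 -15 -8 -15 0 0 -0.03; -1 -55 -30 -35 0 0 -0.1; -1 -100 -54 -55 0 0 -0.18; -1 -146 -78 -75 0 0 -0.26; -1 -192 -103 -90 0 0 -0.34; -1 -238 -127 -100 0 0 -0.42; -1 -284 -152 -108 0 0 -0.5; -1 -328 -176 -108 0 0 -0.57; -1 -370 -198 -108 0 0 -0.63; -1 -405 -217 -108 0 0 -0.662"

```text
clock: 1.1
tcp_pos: [0.5316, 0.2582, 0.3007]
eef_rot: [0.451, -3.109, 0.0]
ft_force: [0.2, 0.2, 0.1]
gripper_width: 0.0852
```

```bash
python3 - <<'E'
from h import *
from rig import env
go(env.sense(),.547,.2403,.22,16.45)
E
```

```text
shift [ -9.7 -21.5  80.7] turn [-0.    -0.     0.001] deg 0.1 | t 1.1 q [-0.19  0.3  -0.39  1.57  0.12  1.29  1.26] F [0.2 0.2 0.1] w 85.2
```

Emit:
drive_tool:
  plan: "-1 -6 -14 15 0 0 0; -1 -10 -21 45 0 0 0; -1 -10 -21 75 0 0 0; -1 -10 -21 105 0 0 0; -1 -10 -21 130 0 0 0; -1 -10 -21 150 0 0 0; -1 -10 -21 165 0 0 0; -1 -10 -21 175 0 0 0; -1 -10 -21 180 0 0 0; -1 -10 -21 180 0 0 0"

```text
clock: 2.1
tcp_pos: [0.5461, 0.2427, 0.1204]
eef_rot: [0.448, -3.109, 0.0]
ft_force: [-0.0, -0.2, 0.0]
gripper_width: 0.0855
```

```bash
python3 - <<'E'
from h import *
from rig import env
go(env.sense(),.547,.2403,.12,16.45)
c=env.read_camera("scene"); t=env.read_camera("top")
a=cv2.resize(c["image"][130:280,290:460],None,fx=3,fy=3); b=cv2.resize(t["image"][190:290,95:265],None,fx=2.6,fy=2.6)
cv2.imwrite("pics/g1.png",np.vstack([a[:, :442],b[:, :442]])[:, :]) ; print(a.shape,b.shape)
E
```

```text
shift [-0.2 -2.6  0.4] turn [ 0.    -0.001 -0.001] deg 0.1 | t 2.1 q [-0.19  0.48 -0.35  1.75  0.2   0.95  1.23] F [-0.  -0.2  0. ] w 85.5
(450, 510, 3) (260, 442, 3)
```

View pics/g1.png

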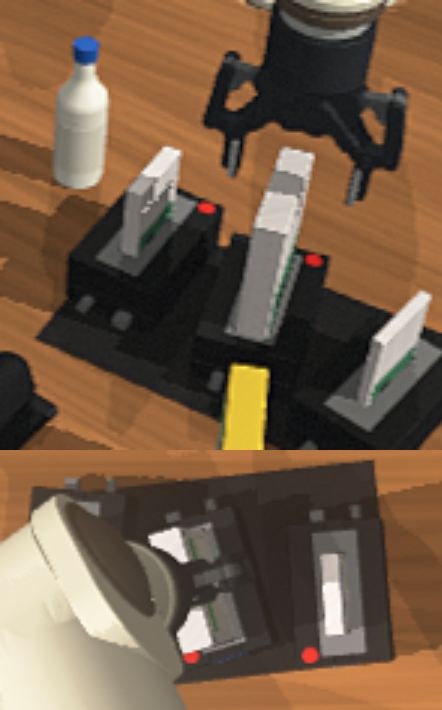

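The gripper straddles the thick drive (white top at scene crop (280,185)) and is centred along its width. I'll close now.

Emit:
drive_tool:
  plan: "-0.6 0 -2 0 0 0 0; -0.2 0 -2 0 0 0 0; 0.1 0 -2 0 0 0 0; 0.3 0 -2 0 0 0 0; 0.5 0 -2 0 0 0 0; 1 0 -2 0 0 0 0; 1 0 -2 0 0 0 0; 1 0 -2 0 0 0 0; 1 0 -2 0 0 0 0"

```text
clock: 3.1
tcp_pos: [0.5471, 0.2406, 0.1212]
eef_rot: [-0.448, 3.109, -0.0]
ft_force: [-2.5, -1.6, 4.5]
gripper_width: 0.0241
```

Emit:
drive_tool:
  plan: "1 0 0 -2 0 0 0; 1 0 0 -6 0 0 0; 1 0 0 -14 0 0 0; 1 0 0 -26 0 0 0; 1 0 0 -45 0 0 0; 1 0 0 -70 0 0 0; 1 0 0 -100 0 0 0; 1 0 0 -130 0 0 0; 1 0 0 -150 0 0 0; 1 0 0 -158 0 0 0"

```text
clock: 4.1
tcp_pos: [0.5478, 0.2417, 0.2822]
eef_rot: [-0.448, 3.105, 0.002]
ft_force: [0.0, 0.7, -6.4]
gripper_width: 0.0243
```

```bash
python3 - <<'E'
from h import *
from rig import env
s=env.sense(); print(s["tcp_pos"]);go(s,.5613,-.2456,.279,-6.6)
E
```

```text
[0.54778313 0.24169472 0.28217281]
shift [ 124.8 -471.3    2.3] turn [0.002 0.005 0.402] deg 23.0 | t 4.1 q [-0.17  0.32 -0.38  1.58  0.12  1.25  1.29] F [ 0.   0.7 -6.4] w 24.3
```

Emit:
drive_tool:
  plan: "1 3 -12 0 0 0 0.01; 1 10 -40 0 0 0 0.03; 1 21 -80 0 0 0 0.07; 1 33 -125 0 0 0 0.11; 1 45 -170 0 0 0 0.15; 1 57 -215 0 0 0 0.19; 1 69 -260 0 0 0 0.23; 1 81 -305 0 0 0 0.27; 1 93 -350 0 0 0 0.31; 1 104 -392 0 0 0 0.345"

```text
clock: 5.1
tcp_pos: [0.5554, -0.168, 0.2768]
eef_rot: [-0.098, -3.137, 0.0]
ft_force: [1.9, 0.7, -6.5]
gripper_width: 0.0244
```

Emit:
drive_tool:
  plan: "1 9 -34 0 0 0 0.03; 1 16 -60 0 0 0 0.05; 1 20 -75 0 0 0 0.057; 1 21 -79 0 0 0 0.057; 1 21 -79 0 0 0 0.057; 1 21 -79 0 0 0 0.057"

```text
clock: 5.7
tcp_pos: [0.5328, -0.2398, 0.2784]
eef_rot: [0.177, 3.137, 0.003]
ft_force: [-0.3, 0.7, -5.6]
gripper_width: 0.0243
```

```bash
python3 - <<'E'
from h import *
from rig import env
s=env.sense(); print(s["tcp_pos"]);go(s,.5613,-.2456,.279,-6.6)
c=env.read_camera("scene"); t=env.read_camera("top")
pickle.dump((c,t),open("c2.pkl","wb"))
a=cv2.resize(c["image"][60:210,140:310],None,fx=3,fy=3); b=cv2.resize(t["image"][190:290,300:470],None,fx=3,fy=3)
cv2.imwrite("pics/p1.png",np.vstack([a,b])[:, :]) 
E
```

```text
[ 0.53283968 -0.23980854  0.27840174]
shift [-28.9  -2.6  -0.6] turn [ 0.002 -0.     0.003] deg 0.2 | t 5.7 q [ 0.43  0.28 -0.06  1.63  0.02  1.23  1.82] F [-0.3  0.7 -5.6] w 24.3
```

View pics/p1.png

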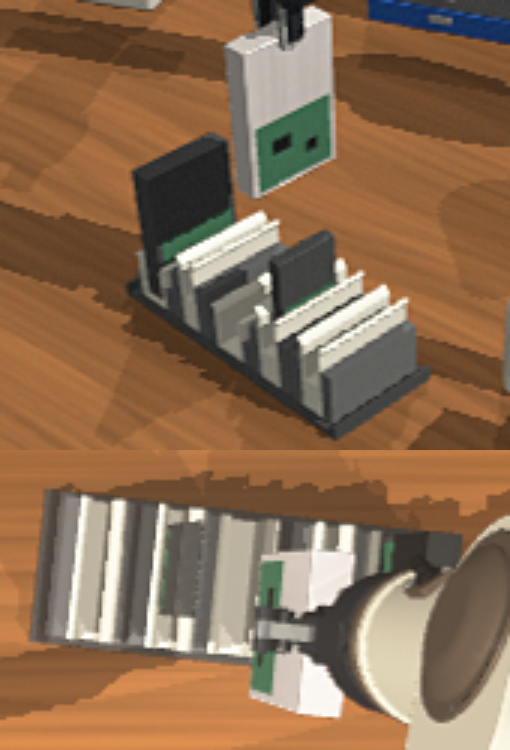

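The thick drive is held upright above the rack, with its foot well above the lips. The middle thick holder is empty (crop (235,590)). I'll correct along the slot and go down to just above the lips.

Emit:
drive_tool:
  plan: "1 -10 -1 0 0 0 0; 1 -23 -2 10 0 0 0; 1 -29 -3 30 0 0 0; 1 -29 -3 55 0 0 0; 1 -29 -3 80 0 0 0; 1 -29 -3 97 0 0 0; 1 -29 -3 106 0 0 0; 1 -29 -3 109 0 0 0; 1 -29 -3 109 0 0 0; 1 -29 -3 109 0 0 0"

```text
clock: 6.8
tcp_pos: [0.5617, -0.2489, 0.1709]
eef_rot: [0.181, 3.134, -0.001]
ft_force: [0.9, -0.8, -6.0]
gripper_width: 0.0242
```

```bash
python3 - <<'E'
from h import *
from rig import env
s=env.sense(); print(s["tcp_pos"]);go(s,.5613,-.2456,.1112,-6.6)
E
```

```text
[ 0.56165751 -0.24886222  0.17089603]
shift [ 0.9  3.2 59.7] turn [-0.001  0.002 -0.   ] deg 0.1 | t 6.8 q [ 0.42  0.42 -0.06  1.68  0.03  1.04  1.8 ] F [ 0.9 -0.8 -6. ] w 24.2
```

Emit:
drive_tool:
  plan: "1 0 0 0 0 0 0; 1 0 0 0 0 0 0"

```text
clock: 7.0
tcp_pos: [0.5611, -0.2489, 0.1706]
eef_rot: [0.182, 3.135, -0.001]
ft_force: [0.4, 0.1, -6.1]
gripper_width: 0.0244
```

```bash
python3 - <<'E'
from h import *
from rig import env
for i in range(5):
    env.read_camera("top"); s=env.sense(); print(s["tcp_pos"].round(4),s["joint_velocities"].round(3))
go(s,.5613,-.2456,.1112,-6.6)
E
```

```text
[ 0.5609 -0.2488  0.1704] [ 0.001  0.003 -0.001  0.005 -0.001  0.    -0.   ]
[ 0.5608 -0.2487  0.1702] [ 0.003  0.004 -0.001  0.002  0.    -0.001  0.002]
[ 0.5607 -0.2487  0.1701] [-0.     0.003  0.001  0.002 -0.    -0.    -0.   ]
[ 0.5606 -0.2487  0.1699] [ 0.002  0.003  0.001  0.001 -0.     0.     0.001]
[ 0.5606 -0.2486  0.1698] [-0.     0.004  0.002  0.003 -0.001 -0.001 -0.001]
shift [-0.4  3.1 58.6] turn [-0.     0.    -0.001] deg 0.0 | t 7.25 q [ 0.42  0.42 -0.06  1.68  0.03  1.04  1.8 ] F [ 0.1  0.  -5.7] w 23.8
```

Emit:
drive_tool:
  plan: "1 0 2 0 0 0 0; 1 0 3 2 0 0 0; 1 0 3 6 0 0 0; 1 0 3 11 0 0 0; 1 0 3 17 0 0 0; 1 0 3 23 0 0 0; 1 0 3 30 0 0 0; 1 0 3 37 0 0 0; 1 0 3 44 0 0 0; 1 0 3 48 0 0 0"

```text
clock: 8.25
tcp_pos: [0.5605, -0.2457, 0.1206]
eef_rot: [-0.182, -3.135, -0.0]
ft_force: [-1.0, -0.6, -6.1]
gripper_width: 0.024
```

```bash
python3 - <<'E'
from h import *
from rig import env
s=env.sense(); print(s["tcp_pos"],s["ft_torque"]);go(s,.5613,-.2456,.1112,-6.6)
E
```

```text
[ 0.56046871 -0.2456876   0.12064856] [-0.10713253  0.01944485 -0.00492886]
shift [-0.8  0.2  9.4] turn [ 0.    -0.001 -0.001] deg 0.1 | t 8.25 q [ 0.42  0.48 -0.06  1.72  0.04  0.94  1.8 ] F [-1.  -0.6 -6.1] w 24.0
```

Emit:
drive_tool:
  plan: "1 0 0 2 0 0 0; 1 0 0 4 0 0 0; 1 0 0 5.5 0 0 0; 1 0 0 6.5 0 0 0; 1 0 0 7.5 0 0 0; 1 0 0 8 0 0 0; 1 0 0 8.5 0 0 0; 1 0 0 9 0 0 0; 1 0 0 9 0 0 0"

```text
clock: 9.15
tcp_pos: [0.5609, -0.2458, 0.1126]
eef_rot: [0.182, 3.136, -0.0]
ft_force: [-0.2, -1.6, -6.2]
gripper_width: 0.0243
```

Emit:
drive_tool:
  plan: "1 0 0 0.5 0 0 0; 1 0 0 1 0 0 0; 1 0 0 1.5 0 0 0; 1 0 0 1.5 0 0 0; 1 0 0 1.5 0 0 0"

```text
clock: 9.65
tcp_pos: [0.5611, -0.2458, 0.1113]
eef_rot: [0.182, 3.136, -0.0]
ft_force: [0.4, -1.0, -4.6]
gripper_width: 0.024
```

Emit:
drive_tool:
  plan: "1 0 0 0.4 0 0 0; 1 0 0 0.8 0 0 0; 1 0 0 0.8 0 0 0; 1 0 0 0.8 0 0 0"

```text
clock: 10.05
tcp_pos: [0.5612, -0.2459, 0.1112]
eef_rot: [0.182, 3.135, -0.001]
ft_force: [-2.9, -0.6, 4.8]
gripper_width: 0.0244
```

Emit:
drive_tool:
  plan: "0.44 0 0 0 0 0 0; 0.36 0 0 0 0 0 0; 0.3 0 0 0 0 0 0; 0.2 0 0 0 0 0 0; 0.1 0 0 0 0 0 0; 0 0 0 0 0 0 0; 0 0 0 0 0 0 0"

```text
clock: 10.75
tcp_pos: [0.5609, -0.2455, 0.1102]
eef_rot: [-0.182, -3.136, -0.0]
ft_force: [0.5, 0.6, -0.3]
gripper_width: 0.0425
```

```bash
python3 - <<'E'
from h import *
from rig import env
s=env.sense(); print(s["tcp_pos"],s["ft_torque"]);go(s,.5613,-.2456,.26,-6.6)
c=env.read_camera("scene")
cv2.imwrite("pics/p2.png",cv2.resize(c["image"][60:210,140:310],None,fx=4,fy=4))
E
```

```text
[ 0.56089823 -0.24545245  0.11023301] [0.00394299 0.02532194 0.02464182]
shift [-4.000e-01 -1.000e-01 -1.498e+02] turn [ 0. -0. -0.] deg 0.0 | t 10.75 q [ 0.42  0.49 -0.06  1.73  0.04  0.92  1.79] F [ 0.5  0.6 -0.3] w 42.5
```

View pics/p2.png

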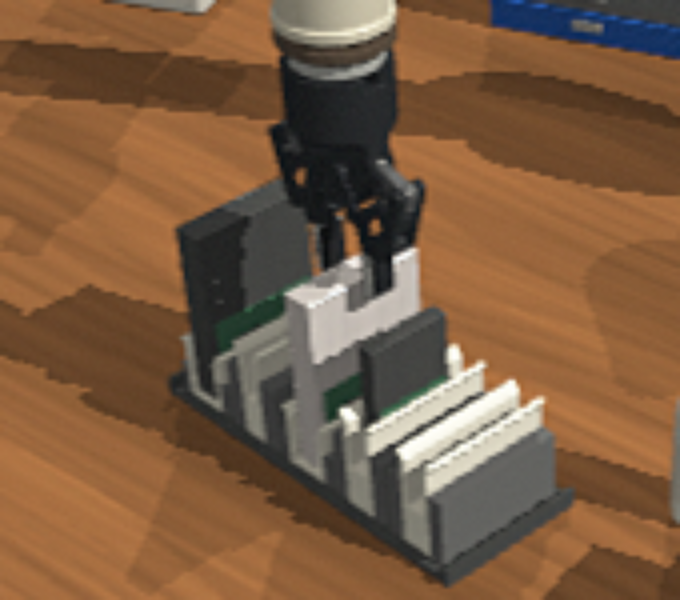

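The thick drive sits upright in the middle holder at (330,350). Next I'll retreat and go to the medium drive.

Emit:
drive_tool:
  plan: "0 0 0 -15 0 0 0; 0 0 0 -50 0 0 0; -0.2 0 0 -95 0 0 0; -0.3 2 15 -130 0 0 -0.02; -0.3 10 55 -145 0 0 -0.04; -0.3 18 102 -145 0 0 -0.06; -0.3 26 150 -145 0 0 -0.08; -0.3 34 198 -145 0 0 -0.1; -0.3 42 246 -145 0 0 -0.13; -0.3 50 294 -145 0 0 -0.16"

```text
clock: 11.8
tcp_pos: [0.5451, 0.054, 0.257]
eef_rot: [-0.071, 3.139, -0.0]
ft_force: [0.5, -0.0, 0.9]
gripper_width: 0.0555
```

```bash
python3 - <<'E'
from h import *
from rig import env
s=env.sense(); print(s["tcp_pos"]);go(s,.5417,.1214,.081,3.7)
E
```

```text
[0.54511525 0.05397255 0.25699819]
shift [  0.7  67.6 176. ] turn [-0.     0.002 -0.019] deg 1.1 | t 11.8 q [ 0.06  0.24 -0.25  1.74  0.06  1.17  1.41] F [ 0.5 -0.   0.9] w 55.5
```

Emit:
drive_tool:
  plan: "-0.3 0 40 5 0 0 -0.015; -0.3 0 60 30 0 0 -0.019; -0.3 0 66 60 0 0 -0.019; -0.3 0 66 90 0 0 -0.019; -0.3 0 66 115 0 0 -0.019; -0.3 0 66 125 0 0 -0.019; -0.3 0 66 125 0 0 -0.019; -0.3 0 66 125 0 0 -0.019"

```text
clock: 12.6
tcp_pos: [0.5433, 0.1183, 0.1318]
eef_rot: [-0.099, 3.138, 0.001]
ft_force: [-0.8, 0.5, -0.2]
gripper_width: 0.0557
```

```bash
python3 - <<'E'
from h import *
from rig import env
s=env.sense(); print(s["tcp_pos"]);go(s,.5417,.1214,.081,3.7)
E
```

```text
[0.54334461 0.11829631 0.13181713]
shift [ 1.5  3.2 50.8] turn [ 0.     0.002 -0.002] deg 0.1 | t 12.6 q [-0.04  0.38 -0.27  1.85  0.13  0.92  1.26] F [-0.8  0.5 -0.2] w 55.7
```

Emit:
drive_tool:
  plan: "-0.3 1 2 15 0 0 0; -0.3 1 3 32 0 0 0; -0.3 1 3 44 0 0 0; -0.3 1 3 49 0 0 0; -0.3 1 3 50 0 0 0; -0.1 1 3 50 0 0 0; 0.1 1 3 50 0 0 0; 0.3 1 3 50 0 0 0; 0.45 1 3 50 0 0 0; 0.6 1 3 50 0 0 0"

```text
clock: 13.6
tcp_pos: [0.5412, 0.1211, 0.0806]
eef_rot: [-0.099, 3.14, 0.0]
ft_force: [0.6, 0.0, 1.0]
gripper_width: 0.0173
```

Emit:
drive_tool:
  plan: "1 0 0 0 0 0 0; 1 0 0 0 0 0 0; 1 0 0 0 0 0 0; 1 0 0 0 0 0 0; 1 0 0 0 0 0 0"

```text
clock: 14.1
tcp_pos: [0.5413, 0.1211, 0.0807]
eef_rot: [-0.099, 3.14, 0.0]
ft_force: [-1.8, -1.0, 5.8]
gripper_width: 0.012
```

Emit:
drive_tool:
  plan: "1 0 0 -2 0 0 0; 1 0 0 -6 0 0 0; 1 0 0 -14 0 0 0; 1 0 0 -26 0 0 0; 1 0 0 -45 0 0 0; 1 0 0 -75 0 0 0; 1 0 0 -110 0 0 0; 1 0 0 -140 0 0 0; 1 0 0 -155 0 0 0; 1 0 0 -158 0 0 0"

```text
clock: 15.1
tcp_pos: [0.5427, 0.1216, 0.2418]
eef_rot: [-0.099, 3.134, 0.001]
ft_force: [-0.3, 0.4, -1.4]
gripper_width: 0.0116
```

```bash
python3 - <<'E'
from h import *
from rig import env
s=env.sense(); print(s["tcp_pos"]);go(s,.5751,-.1264,.2387,-6.6)
E
```

```text
[0.54273941 0.12159594 0.24184645]
shift [ -16.6 -249.5    3.1] turn [0.001 0.005 0.179] deg 10.2 | t 15.1 q [-0.03  0.27 -0.29  1.74  0.08  1.14  1.29] F [-0.3  0.4 -1.4] w 11.6
```

Emit:
drive_tool:
  plan: "1 -1 -12 0 0 0 0.01; 1 -3 -40 0 0 0 0.03; 1 -6 -80 0 0 0 0.06; 1 -9 -122 0 0 0 0.09; 1 -12 -164 0 0 0 0.12; 1 -14 -202 0 0 0 0.15; 1 -16 -230 0 0 0 0.17; 1 -17 -245 0 0 0 0.179; 1 -17 -249 0 0 0 0.179; 1 -17 -249 0 0 0 0.179"

```text
clock: 16.1
tcp_pos: [0.5732, -0.1258, 0.2375]
eef_rot: [-0.181, -3.135, -0.001]
ft_force: [0.0, 1.0, -2.6]
gripper_width: 0.012
```

Emit:
drive_tool:
  plan: "1 0 0 10 0 0 0; 1 0 0 30 0 0 0; 1 0 0 50 0 0 0; 1 0 0 63 0 0 0; 1 0 0 71 0 0 0; 1 0 0 75 0 0 0; 1 0 0 76 0 0 0; 1 0 0 76 0 0 0; 1 0 0 76 0 0 0"

```text
clock: 17.0
tcp_pos: [0.5744, -0.1265, 0.1632]
eef_rot: [0.182, 3.135, -0.0]
ft_force: [-0.5, -0.0, -2.0]
gripper_width: 0.012
```

```bash
python3 - <<'E'
from h import *
from rig import env
s=env.sense(); print(s["tcp_pos"]);go(s,.5751,-.1264,.1007,-6.6)
c=env.read_camera("scene");t=env.read_camera("top")
a=cv2.resize(c["image"][80:210,170:320],None,fx=3,fy=3); b=cv2.resize(t["image"][190:290,300:450],None,fx=3,fy=3)
cv2.imwrite("pics/p3.png",np.vstack([a,b])) 
E
```

```text
[ 0.57440114 -0.12648792  0.16315666]
shift [-0.6  0.2 62.5] turn [-0.     0.001 -0.001] deg 0.1 | t 17.0 q [ 0.27  0.39 -0.13  1.75  0.06  1.    1.58] F [-0.5 -0.  -2. ] w 12.0
```

View pics/p3.png

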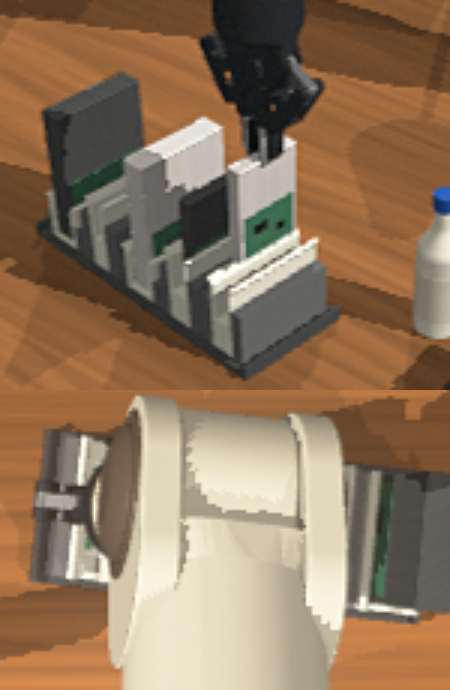

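The medium drive hangs above the leftmost (medium) holder at scene crop (265,200). The thick drive stands upright and nothing else has moved.

Emit:
drive_tool:
  plan: "1 0 0 4 0 0 0; 1 0 0 10 0 0 0; 1 0 0 16 0 0 0; 1 0 0 22 0 0 0; 1 0 0 28 0 0 0; 1 0 0 35 0 0 0; 1 0 0 42 0 0 0; 1 0 0 48 0 0 0; 1 0 0 53 0 0 0; 1 0 0 56 0 0 0"

```text
clock: 18.1
tcp_pos: [0.5736, -0.1265, 0.1058]
eef_rot: [-0.182, -3.136, 0.0]
ft_force: [-0.2, -0.9, -1.4]
gripper_width: 0.0119
```

Emit:
drive_tool:
  plan: "1 0 0 1 0 0 0; 1 0 0 2 0 0 0; 1 0 0 3 0 0 0; 1 0 0 4 0 0 0; 1 0 0 4.6 0 0 0; 1 0 0 5 0 0 0; 1 0 0 5.2 0 0 0; 1 0 0 5.2 0 0 0"

```text
clock: 18.9
tcp_pos: [0.5738, -0.1265, 0.1012]
eef_rot: [0.182, 3.136, -0.0]
ft_force: [0.3, -1.3, -2.3]
gripper_width: 0.0119
```

Emit:
drive_tool:
  plan: "1 -0.7 0 0.3 0 0 0; 1 -1.2 0 0.6 0 0 0; 1 -1.2 0 0.9 0 0 0; 1 -1.2 0 1.1 0 0 0; 1 -1.2 0 1.1 0 0 0; 1 -1.2 0 1.1 0 0 0"

```text
clock: 19.5
tcp_pos: [0.5751, -0.1267, 0.101]
eef_rot: [0.182, 3.136, -0.0]
ft_force: [-4.5, -1.2, 5.2]
gripper_width: 0.0118
```

Emit:
drive_tool:
  plan: "0.7 0 0 0 0 0 0; 0.6 0 0 0 0 0 0; 0.5 0 0 0 0 0 0; 0.4 0 0 0 0 0 0; 0.3 0 0 0 0 0 0; 0.3 0 0 0 0 0 0; 0.3 0 0 0 0 0 0"

```text
clock: 20.2
tcp_pos: [0.575, -0.1264, 0.1]
eef_rot: [-0.182, -3.136, -0.0]
ft_force: [-0.5, 0.1, -0.9]
gripper_width: 0.0299
```

```bash
python3 - <<'E'
from h import *
from rig import env
s=env.sense(); print(s["tcp_pos"]);go(s,.5708,.3618,.25,-5.2)
E
```

```text
[ 0.57497464 -0.12640712  0.09996082]
shift [  60.5  484.5 -150. ] turn [ 0.    -0.    -0.025] deg 1.4 | t 20.2 q [ 0.27  0.47 -0.12  1.8   0.07  0.88  1.57] F [-0.5  0.1 -0.9] w 29.9
```

Emit:
drive_tool:
  plan: "0.3 0 0 -12 0 0 0; 0.3 0 0 -45 0 0 0; 0.1 0 0 -90 0 0 0; -0.1 2 15 -128 0 0 0; -0.3 7 55 -148 0 0 0; -0.3 13 103 -150 0 0 -0.01; -0.3 19 151 -150 0 0 -0.01; -0.3 25 199 -150 0 0 -0.01; -0.3 31 247 -150 0 0 -0.02; -0.3 37 295 -150 0 0 -0.025"

```text
clock: 21.2
tcp_pos: [0.5722, 0.1726, 0.2514]
eef_rot: [0.143, 3.137, 0.0]
ft_force: [0.5, 0.4, 0.2]
gripper_width: 0.0552
```

Emit:
drive_tool:
  plan: "-0.3 6 48 0 0 0 0; -0.3 12 96 0 0 0 0; -0.3 18 140 5 0 0 0; -0.3 22 170 20 0 0 0; -0.3 23 185 45 0 0 0; -0.3 23 189 75 0 0 0; -0.3 23 189 100 0 0 0; -0.3 23 189 115 0 0 0; -0.3 23 189 120 0 0 0; -0.3 23 189 120 0 0 0"

```text
clock: 22.2
tcp_pos: [0.5667, 0.3608, 0.1303]
eef_rot: [-0.143, -3.138, 0.0]
ft_force: [0.0, -0.1, 1.2]
gripper_width: 0.0553
```

```bash
python3 - <<'E'
from h import *
from rig import env
s=env.sense(); print(s["tcp_pos"]);go(s,.5708,.3618,.081,-5.2)
c=env.read_camera("scene");t=env.read_camera("top"); pickle.dump((c,t),open("c3.pkl","wb"))
for r in rects(t,(308,200,60,70),170,.142)+rects(t,(360,190,60,80),170,.159): print(np.round(r[:5],1),r[5])
a=cv2.resize(c["image"][90:290,180:460],None,fx=2.5,fy=2.5); b=cv2.resize(t["image"][195:275,300:450],None,fx=4,fy=4)
cv2.imwrite("pics/p4.png",cv2.copyMakeBorder(b,0,0,0,0,0)); cv2.imwrite("pics/p4.png",np.vstack([cv2.resize(a,(560,400)),cv2.resize(b,(375*560//560,200)) if 0 else cv2.resize(b[:, :560],(560,200*320*0+300))[:200] if 0 else cv2.resize(b,(560,298))[50:250]]))
E
```

```text
[0.56673018 0.36077139 0.13026791]
shift [-4.   1.4 49.3] turn [-0.    -0.    -0.001] deg 0.0 | t 22.2 q [-0.39  0.58 -0.31  1.55  0.19  1.04  0.73] F [ 0.  -0.1  1.2] w 55.3
[ 531.8 -172.5   35.1   31.9   83.5] [355.3 250.1]
[ 618.4 -136.6   14.     9.9   -0.8] [338.9 209.4]
[ 574.8 -119.5  105.1   35.1   -6.2] [329.7 232.2]
[ 517.7 -280.6   30.3   29.5   84.6] [407.9 256.9]
[ 527.6 -182.2   24.7    9.4   -0.9] [361.4 250.9]
[ 561.4 -230.9  103.    58.2   -6.7] [385.8 237.1]
```

View pics/p4.png

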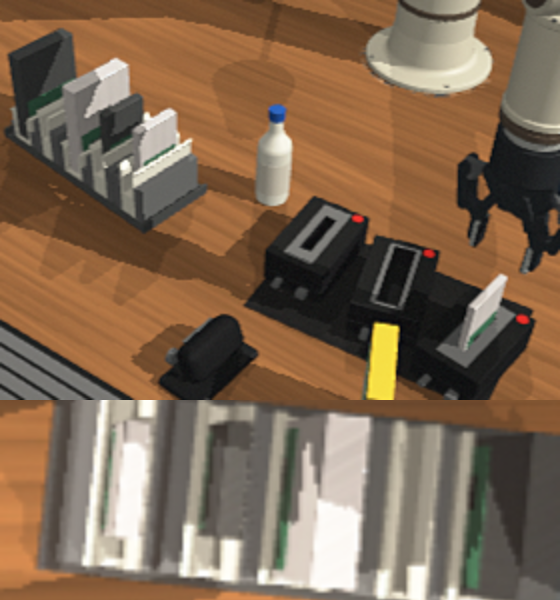

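```bash
python3 - <<'E'
from h import *
c,t=pickle.load(open("c3.pkl","rb"))
P=np.array([[.5667,.3608,.1303],[.5667,.3608,.143],[.5708,.3618,.122],[.536,.365,.122],[.6055,.3587,.122]])
q=proj(c,P); print(q.round(1)); print("crop",((q-[180,90])*2).round(0))
for r in rects(t,(104,208,22,50),165,.122): print(np.round(r[:5],1),r[5])
print(proj(t,P).round(1))
im=t["image"][185:285,60:200]; cv2.imwrite("pics/p5.png",np.vstack([cv2.resize(im,None,fx=4,fy=4),cv2.resize(c["image"][195:295,370:510],None,fx=4,fy=4)])[:, :560][:800])
A=np.hstack([cv2.resize(im,None,fx=2.8,fy=2.8),cv2.resize(c["image"][185:285,370:510],None,fx=2.8,fy=2.8)]); cv2.imwrite("pics/p5.png",A)
E
```

```text
[[426.  231.1]
 [427.2 227.1]
 [424.9 234.8]
 [432.8 226.9]
 [416.8 243.1]]
crop [[492. 282.]
 [494. 274.]
 [490. 290.]
 [506. 274.]
 [474. 306.]]
[590.8 360.   29.    9.3  -5.1] [114.2 223.4]
[[112.5 234.7]
 [110.7 234.7]
 [113.2 232.9]
 [111.6 248.7]
 [114.7 217.2]]
```

View pics/p5.png

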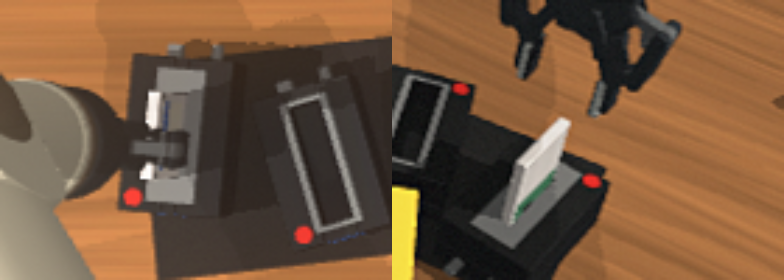

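The TCP and drive projections agree, and the same procedure worked for the medium drive. I'll continue the descent and grasp.

Emit:
drive_tool:
  plan: "-0.3 -2 1 5 0 0 0; -0.3 -4 1.4 18 0 0 0; -0.3 -4 1.4 34 0 0 0; -0.3 -4 1.4 45 0 0 0; -0.3 -4 1.4 49 0 0 0; -0.1 -4 1.4 49 0 0 0; 0.1 -4 1.4 49 0 0 0; 0.3 -4 1.4 49 0 0 0; 0.5 -4 1.4 49 0 0 0; 0.65 -4 1.4 49 0 0 0"

```text
clock: 23.3
tcp_pos: [0.5709, 0.3623, 0.0816]
eef_rot: [0.142, 3.138, 0.001]
ft_force: [-0.3, 0.2, 0.2]
gripper_width: 0.0149
```

Emit:
drive_tool:
  plan: "0.75 0 0 0 0 0 0; 1 0 0 0 0 0 0; 1 0 0 0 0 0 0; 1 0 0 0 0 0 0; 1 0 0 0 0 0 0"

```text
clock: 23.8
tcp_pos: [0.5708, 0.3624, 0.0815]
eef_rot: [0.142, 3.138, 0.001]
ft_force: [0.3, -0.1, 4.1]
gripper_width: 0.0059
```

Emit:
drive_tool:
  plan: "1 0 0 -2 0 0 0; 1 0 0 -6 0 0 0; 1 0 0 -14 0 0 0; 1 0 0 -26 0 0 0; 1 0 0 -45 0 0 0; 1 0 0 -75 0 0 0; 1 0 0 -110 0 0 0; 1 0 0 -140 0 0 0; 1 0 0 -157 0 0 0; 1 0 0 -160 0 0 0"

```text
clock: 24.8
tcp_pos: [0.5722, 0.3634, 0.2455]
eef_rot: [0.142, 3.133, 0.006]
ft_force: [-0.5, 0.4, -0.8]
gripper_width: 0.0057
```

```bash
python3 - <<'E'
from h import *
from rig import env
s=env.sense(); print(s["tcp_pos"]);go(s,.5544,-.3052,.2415,-6.6)
E
```

```text
[0.5721616  0.36342083 0.24550081]
shift [ -42.9 -667.5    1.5] turn [0.004 0.005 0.024] deg 1.4 | t 24.8 q [-0.39  0.49 -0.32  1.42  0.16  1.25  0.76] F [-0.5  0.4 -0.8] w 5.7
```

Emit:
drive_tool:
  plan: "1 -1 -12 0 0 0 0; 1 -3 -40 0 0 0 0; 1 -6 -80 0 0 0 0; 1 -8 -125 0 0 0 0.01; 1 -11 -170 0 0 0 0.01; 1 -14 -215 0 0 0 0.01; 1 -17 -260 0 0 0 0.01; 1 -20 -305 0 0 0 0.02; 1 -22 -350 0 0 0 0.02; 1 -25 -395 0 0 0 0.024"

```text
clock: 25.8
tcp_pos: [0.5576, -0.0364, 0.2394]
eef_rot: [-0.182, -3.133, 0.001]
ft_force: [1.2, -0.7, -1.5]
gripper_width: 0.0062
```

Emit:
drive_tool:
  plan: "1 -3 -45 0 0 0 0; 1 -6 -90 0 0 0 0; 1 -9 -135 0 0 0 0; 1 -11 -175 0 0 0 0; 1 -12 -210 0 0 0 0; 1 -12 -240 0 0 0 0; 1 -12 -257 0 0 0 0; 1 -12 -264 0 0 0 0; 1 -12 -266 0 0 0 0; 1 -12 -266 0 0 0 0"

```text
clock: 26.8
tcp_pos: [0.5415, -0.2974, 0.2407]
eef_rot: [-0.177, -3.136, -0.002]
ft_force: [0.3, 1.3, -0.9]
gripper_width: 0.0057
```

```bash
python3 - <<'E'
from h import *
from rig import env
s=env.sense(); print(s["tcp_pos"]);go(s,.5544,-.3052,.1015,-6.6)
E
```

```text
[ 0.54151828 -0.29737669  0.24071341]
shift [-13.7  -6.5 139.2] turn [ 0.001 -0.     0.002] deg 0.2 | t 26.8 q [ 0.5   0.37 -0.05  1.59  0.02  1.18  1.9 ] F [ 0.3  1.3 -0.9] w 5.7
```

Emit:
drive_tool:
  plan: "1 -7 -2 5 0 0 0; 1 -13 -3 20 0 0 0; 1 -13 -3 40 0 0 0; 1 -13 -3 58 0 0 0; 1 -13 -3 68 0 0 0; 1 -13 -3 73 0 0 0; 1 -13 -3 74 0 0 0; 1 -13 -3 74 0 0 0; 1 -13 -3 74 0 0 0; 1 -13 -3 74 0 0 0"

```text
clock: 27.8
tcp_pos: [0.5543, -0.3039, 0.168]
eef_rot: [0.18, 3.135, -0.001]
ft_force: [-0.1, 0.0, -1.7]
gripper_width: 0.0058
```

```bash
python3 - <<'E'
from h import *
from rig import env
s=env.sense(); print(s["tcp_pos"]);go(s,.5544,-.3052,.1015,-6.6)
E
```

```text
[ 0.55426527 -0.30390273  0.16795145]
shift [-0.2 -1.2 66.5] turn [-0.001  0.001  0.   ] deg 0.1 | t 27.8 q [ 0.5   0.46 -0.05  1.63  0.03  1.05  1.89] F [-0.1  0.  -1.7] w 5.8
```

Emit:
drive_tool:
  plan: "1 0 -0.8 3 0 0 0; 1 0 -0.8 8 0 0 0; 1 0 -0.8 13 0 0 0; 1 0 -0.8 18 0 0 0; 1 0 -0.8 23 0 0 0; 1 0 -0.8 28 0 0 0; 1 0 -0.8 34 0 0 0; 1 0 -0.8 40 0 0 0; 1 0 -0.8 46 0 0 0; 1 0 -0.8 50 0 0 0"

```text
clock: 28.8
tcp_pos: [0.5534, -0.3044, 0.1163]
eef_rot: [-0.18, -3.136, -0.0]
ft_force: [0.5, 0.3, -0.8]
gripper_width: 0.0061
```

Emit:
drive_tool:
  plan: "1 0 0 2 0 0 0; 1 0 0 5 0 0 0; 1 0 0 8 0 0 0; 1 0 0 10 0 0 0; 1 0 0 12 0 0 0; 1 0 0 13 0 0 0; 1 0 0 14 0 0 0; 1 0 0 14.5 0 0 0; 1 0 0 14.5 0 0 0"

```text
clock: 29.7
tcp_pos: [0.5537, -0.3044, 0.1025]
eef_rot: [0.18, 3.136, -0.0]
ft_force: [-0.6, -0.4, -0.9]
gripper_width: 0.0057
```

Emit:
drive_tool:
  plan: "1 -0.6 0 0 0 0 0; 1 -0.6 0 0.4 0 0 0; 1 -0.6 0 0.8 0 0 0; 1 -0.6 0 1.2 0 0 0; 1 -0.6 0 1.5 0 0 0; 1 -0.6 0 1.5 0 0 0; 1 -0.6 0 1.5 0 0 0"

```text
clock: 30.4
tcp_pos: [0.5545, -0.3046, 0.1015]
eef_rot: [0.18, 3.136, -0.0]
ft_force: [-1.1, 0.3, 3.0]
gripper_width: 0.0059
```

Emit:
drive_tool:
  plan: "0.85 0 0 0 0 0 0; 0.75 0 0 0 0 0 0; 0.65 0 0 0 0 0 0; 0.55 0 0 0 0 0 0; 0.45 0 0 0 0 0 0; 0.4 0 0 0 0 0 0; 0.4 0 0 0 0 0 0"

```text
clock: 31.1
tcp_pos: [0.5542, -0.3044, 0.1009]
eef_rot: [-0.18, -3.136, -0.0]
ft_force: [0.5, 0.6, 0.1]
gripper_width: 0.0255
```

Emit:
drive_tool:
  plan: "0.4 0 0 -3 0 0 0; 0.4 0 0 -12 0 0 0; 0.4 0 0 -30 0 0 0; 0.4 0 0 -60 0 0 0; 0.4 0 0 -100 0 0 0; 0.4 0 0 -135 0 0 0; 0.4 25 0 -150 0 0 0; 0.4 70 0 -155 0 0 0; 0.4 115 0 -155 0 0 0; 0.4 140 0 -155 0 0 0"

```text
clock: 32.1
tcp_pos: [0.412, -0.2887, 0.2572]
eef_rot: [0.183, 3.136, -0.001]
ft_force: [0.5, -0.7, -0.7]
gripper_width: 0.0255
```

Emit:
drive_tool:
  plan: "0.4 20 0 0 0 0 0; 0.4 35 0 0 0 0 0; 0.4 35 0 0 0 0 0; 0.4 35 0 0 0 0 0; 0.4 35 0 0 0 0 0"

```text
clock: 32.6
tcp_pos: [0.3817, -0.2844, 0.2562]
eef_rot: [0.178, 3.136, -0.0]
ft_force: [-0.4, -0.6, 0.3]
gripper_width: 0.0255
```

```bash
python3 - <<'E'
from h import *
from rig import env
s=env.sense(); print(s["clock"],s["tcp_pos"],s["gripper_width"])
c=env.read_camera("scene");t=env.read_camera("top"); pickle.dump((c,t),open("c4.pkl","wb"))
for n,p in(("medfoot",(.5751,-.1264,.142)),("thick",(.5613,-.2456,.159)),("thin",(.5544,-.3052,.142))):
    e=np.array([np.cos(np.radians(-6.6)),np.sin(np.radians(-6.6)),0])*(.0508 if n=="thick" else .035)
    q=np.r_[proj(t,[np.array(p)+e,np.array(p)-e]),proj(c,[np.array(p)+e,np.array(p)-e])].round(0).astype(int)
    for im,Q in((t,q[:2]),(c,q[2:])): 
        for x in Q: im["image"][x[1],x[0]]=(255,0,255)
a=cv2.resize(c["image"][90:210,170:330],None,fx=4,fy=4,interpolation=cv2.INTER_NEAREST); b=cv2.resize(t["image"][195:275,300:460],None,fx=4,fy=4,interpolation=cv2.INTER_NEAREST)
cv2.imwrite("pics/f.png",cv2.resize(np.vstack([a,b]),(480,600)))
E
```

```text
32.6 [ 0.38165813 -0.28437224  0.25621452] 0.025500916319697225
```

View pics/f.png

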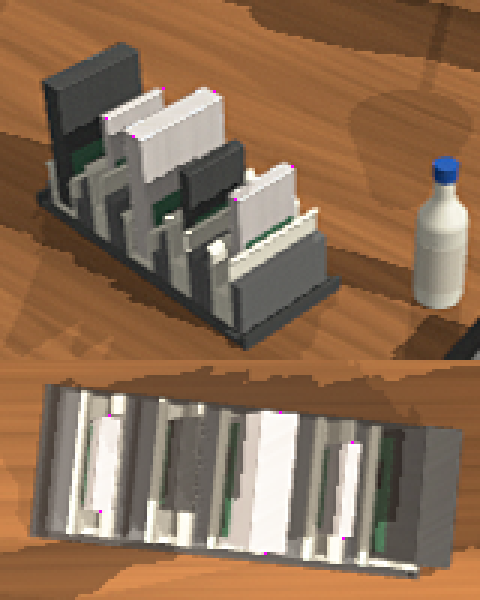

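All three drives stand upright in their holders. The predicted corners of each drive's top edge (magenta dots) fall on the drives in both views, so they are at full depth and centred. The bottle and the filed drives have not moved.

```bash
python3 -c "
from rig import env
print(env.job_done())"
```

```text
the job is handed in; nothing more can be done
None
```

I took the three drives out of their docks and filed them in the rack: thick in the middle holder, medium in the end holder on the dock side, and thin in the fourth holder. The job was handed in at about 33 s of the 69 s allowed.

- **Seating:** each drive was lowered until the wrist force showed it resting on the floor (about 3–5 N upward). At that moment the tool height matched the predicted height to within about 0.5 mm.
- **Last look:** in both cameras the tops of the drives lie where fully seated, centred drives should be, to about a pixel (2–3 mm).
- **Left alone:** the bottle, the filed drives and the yellow look-alike looked undisturbed. The last picture showed only the rack and bottle; the mouse and yellow look-alike were last seen before the thin drive was picked up, and the arm went nowhere near them afterwards.
- **Disagreement:** the gripper opening read 2–4 mm less than each drive's thickness on every grasp, with no effect on the grip. No check failed.

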